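# Load the two-lot cell jig and lock it with the hold-down bar

## Robot

A 7-joint arm with a two-finger parallel gripper is mounted at the origin on a cart in front of the work surface, level with it; the furniture and walls round the work are solid. World frame = base frame: x ahead of the robot, y to its left, z up, the work surface at z = 0. Lengths are in m, angles in rad, forces in N, time in s.
With the tool pointing down it reaches from about 0.4 to 0.85 m from the base axis. Payload 10.4 kg.
Tool frame: the origin (TCP) lies on the centre line of the jaws, within the pads' length; the fingertips stand 14 mm ahead of it and the grasp point (between the pads) lies 5 mm behind it (manip.tip_reach is the distance from the TCP to the fingertips, in m); z points along the fingers, y is the line along which they close (so a half turn about z gives the same grasp; the last joint's range is limited). The gripper opens to 85 mm and grips with 20 to 120 N. Pads are 22 mm wide; open, the fingers measure 114 mm over their backs; the gripper's body (76 mm by 85 mm) begins 54 mm behind the grasp point. The pads swing forward as they close: fully open they stand 13 mm farther back than shut.
Start: joints at [-0.023, 0.332, -0.065, 1.46, 0.022, 1.35, -0.088], TCP at [0.625, 0, 0.245] pointing down, gripper open.
Joint ranges: [-2.6, 2.6], [-0.5, 2.12], [-1.47, 1.34], [0.16, 2.42], [-1.27, 4.41], [0.06, 2.06], [-2.6, 2.6]. Speed limits (rad/s): [2.22, 2.22, 2.79, 2.79, 3.14, 3.14, 3.14].

## Interface

Orientations are given as a unit quaternion [x, y, z, w].
In Python, from workcell import manip gives the robot as it stands.
- The arm moves only by the shell command python3 -m pendant 'ROWS' [FORCE]. ROWS is JSON, a list of rows, each a list of 7 numbers: the shift along the tool's x, y, z in units of 50 mm (1.0 is 50 mm), then the turn, a rotation vector about the tool's x, y, z in units of 8 degrees (1.0 is 8 degrees), then the opening, from -1 (shut) to 1 (fully open), so that 0 is half open. In form: [[dx, dy, dz, ax, ay, az, jaw], ...]. A call has exactly 10 rows; each row is the pose to reach, as a shift and turn from the pose commanded when the call began, along the tool's axes at that moment; what a row does not reach only later rows make up. A row lasts 1/8 s, in which the tool goes at most 62.5 mm and 10.7 degrees, less where a joint would pass 70% of its speed; a pose out of reach is approached as far as the arm can. A call with a gripper value outside its range is refused whole. The fingers move at their own pace and stop on an object; FORCE is the grip in N (left out, the last holds). Time passes only in rows, so rows that repeat a pose let the fingers close, or fill a call up. It gives the time, the measured TCP pose, the force, the opening and the grip force at its end, in the units of the state.
- manip.get_obs(): the state, without advancing time (a new reading comes with each control period).
- manip.camera(name): name is "scene" or "side" or "wrist"; returns (picture, depth): 384x512x3 uint8, red, green, blue; 384x512 float32, m along the optical axis (not along the pixel's ray), 0 where there is no reading.
- manip.get_calibration(name): a dict with "fx", "fy", "cx", "cy" (pixels), "xyz" and "orientation" of the camera in the world. Camera axes: x right, y up, looking along -z (the intrinsics and any distortion apply to the point x, -y, -z); pixel columns grow to the right and rows downward; lengths in m; the calibration is good to about 2 mm. A picture is of the moment at which its call begins: read the wrist's pose just before it. get_calibration takes no time and is no camera call; for the wrist camera it gives the pose at the moment of the call.
- manip.hand_in(): hands the job in; it is judged then, once.
Trained networks look in the newest picture that a camera, given by its name, has taken for a name from the list of things; names that differ only in an ending like _2 or _b are one class to them, and where a whole thing is asked for, a point or a joint stands for the part that bears it (a point fixed in the world has none). Each returns a list of dicts, best first, with "p" (0 to 1); they miss things now and then, are a little off and sometimes report something else, mostly with a low value. They report only what shows in the picture. A call takes as long as a camera call.
- manip.find_in(thing, camera): "box" ([left, top, right, bottom] in pixels, round what is visible of it).
- manip.trace(thing, camera): "pixels" (384x512 bool, what is visible of it) and "box" ([left, top, right, bottom] in pixels, round what is visible of it).
- manip.tip_of(thing, camera): "pixel" ([column, row] in pixels: a listed point, or the origin of a listed thing).
The state is a dict: "clock": time; "joint_pos": joint angles; "joint_velocities": joint speeds; "tau": joint torques, N m; "position": TCP position; "ee_rot": TCP orientation; "ft_force": force on the tool from outside, world axes, zero at the start; "torque": the same for the moment, N m; "grip_width": opening from 0.0 (shut) to 1.0 (fully open); "grasp_force": force on a finger pad.
Only numpy, scipy, OpenCV 4.12 (cv2) and the standard library are available. Lean on these libraries where they do the work, as an engineer would, in place of code of your own. Each camera call takes 0.05 s, during which the arm holds its last target. There are 200 camera calls.

## Task

Load the cell jig for transport to the cycler: stand the two green cells in the two pockets of its green-marked half and the two blue cells in the pockets of its blue-marked half, each fully down. Then lock the row with the yellow hold-down bar: push its tongue into the gap between the two upright metal jaws in the middle of the jig until the bar lies flat on the jaws, lengthwise over all four cells and centred across the jig. Leave the red battery and the vial where they stand.

Things in the scene. Friction and masses are not known exactly. Their poses are not given: they have to be found in the camera images.
- green_cell_a: 18650-size cylindrical battery cell, green sleeve, 18.2 mm diameter, 66 mm tall, about 46 g, standing upright on the light grey mat (2 mm thick). Origin: centre of its underside; z up along the cell. Either green cell may take either green pocket.
- green_cell_b: 18650-size cylindrical battery cell, green sleeve, 18.2 mm diameter, 66 mm tall, about 46 g, standing upright on the light grey mat (2 mm thick). Origin: centre of its underside; z up along the cell.
- blue_cell_a: 18650-size cylindrical battery cell, blue sleeve, 18.2 mm diameter, 66 mm tall, about 46 g, standing upright on the light grey mat (2 mm thick). Origin: centre of its underside; z up along the cell. Either blue cell may take either blue pocket.
- blue_cell_b: 18650-size cylindrical battery cell, blue sleeve, 18.2 mm diameter, 66 mm tall, about 46 g, standing upright on the light grey mat (2 mm thick). Origin: centre of its underside; z up along the cell.
- bar: Yellow plastic hold-down bar, 90 g, parked level on its rest. Origin: bottom centre of the tongue, z up. Tongue: z 0-31 mm, 12 thick along x, 30 wide along y, round nose. Flange: z 30-36 mm, 160 long along x, 24 wide along y. Black grip rib on top: z 36-60 mm, 60 long along x, 12 thick along y; pinch it across y from above. Ends alike: either way round.
- rest: Fixed rest block of the bar, 56 x 46 mm base (x, y), two grey cheeks up to z 36 mm with a 16 mm gap between them along x, in which the tongue hangs; the flange lies on the cheeks, bar x along block x within a few degrees. Lift the bar straight up 40 mm to free it. Origin: centre of the underside.
- jig: Fixed cell jig at any yaw, base 200 x 78 mm, two white blocks (tops at z 32 mm) in a row along x. Origin: centre of the underside. Half at +x has green strips, pockets at x = 34 and 68 mm, y = 0; half at -x has blue strips, pockets at x = -34 and -68 mm, y = 0. Pockets: 24.5 mm bore, 3 mm chamfer, floor at z 6 mm, so a seated cell spans z 6 to 72 mm.
- gap (a point): Mid-top of the gap in the middle of the jig (jig x 0, y 0, z 74 mm; axes as the jig's). Two fixed metal jaws, each 7 mm thick along x and 34 wide along y, tops at z 74 mm, 15 mm apart along x, 38 mm deep, open at the y ends. With the bar home its flange lies on the jaw tops, 2 mm over the cells, its long axis along jig x, its origin 30 mm below this point.
- red_battery: Red and white AA battery, 15 mm diameter, 50 mm tall, standing on the mat; does not belong in the jig, leave it. Origin: centre of the underside.
- vial: Glass vial of dark powder with black cap, 26 mm diameter, 59 mm tall, standing on the mat; leave it. Origin: centre of the underside.

How it is judged:
By the outcome, as a careful person would: the job done as asked, in the order asked, and still so for the second after the job is handed in, with the robot touching nothing.
It also fails if it takes over 136 s, if anything falls off the work surface, if the arm or the gripper's body presses on something with over 40 N, if the wrist force passes 120 N, or if a joint passes its speed limit or range.

## Working session

There is one attempt and no reset: what is moved stays moved. The work goes in short steps, Python scripts to look and compute and a shell command to move; the robot and the scene stay as the last step left them, time stands still between calls to the robot, and variables do not carry over. Pictures are saved under pics/ and viewed, at most 14 in all, crops included, and the job is handed in when it is done.

```bash
ls; mkdir -p pics
cat > h.py <<'E'
import numpy as np, cv2
from workcell import manip
from scipy.spatial.transform import Rotation as R
def cloud(cam):
    c=manip.get_calibration(cam); im,d=manip.camera(cam)
    v,u=np.mgrid[0:d.shape[0],0:d.shape[1]]
    P=np.stack([(u-c['cx'])/c['fx']*d,-(v-c['cy'])/c['fy']*d,-d],-1)
    W=P@R.from_quat(c['orientation']).as_matrix().T+np.array(c['xyz'])
    W[d==0]=np.nan
    return im,W
def save(im,n): cv2.imwrite('pics/'+n,im[...,::-1])
def todo(dp):  # world shift -> tool units
    o=manip.get_obs(); return R.from_quat(o['ee_rot']).inv().apply(dp)/0.05
E
python3 - <<'E'
from h import *
print(manip.get_obs()); 
for c in('scene','side','wrist'):
    k=manip.get_calibration(c);print(c,k)
    im,W=cloud(c); save(im,c+'0.png'); np.save(c+'0.npy',W)
a=cv2.imread('pics/scene0.png');b=cv2.imread('pics/wrist0.png')
E
```

```text
pics
{'clock': 0.0, 'joint_pos': array([-0.02257811,  0.33288912, -0.06471359,  1.46094544,  0.0216259 ,
        1.34988187, -0.08850152]), 'joint_velocities': array([-0.00025477,  0.00041181, -0.00084517, -0.00082477, -0.00068283,
       -0.00042886, -0.00177843]), 'tau': array([ 4.98105128e-04, -6.25449800e+01,  4.97091911e-02, -3.91610491e+01,
        1.63588714e-02,  9.83294769e-03, -6.01235030e-06]), 'position': array([ 6.24648309e-01, -1.80328189e-05,  2.44503212e-01]), 'ee_rot': array([ 7.07100871e-01,  7.07112331e-01, -5.34146190e-04, -4.73228634e-04]), 'ft_force': array([0.46791636, 0.14947505, 0.10693904]), 'torque': array([-0.00493599,  0.027057  , -0.00145575]), 'grasp_force': 0.0, 'grip_width': 1.0007114937411539}
scene {'fx': 416.7951180365047, 'fy': 416.7951180365047, 'cx': 254.2988213061176, 'cy': 193.4001577048494, 'xyz': array([ 0.10963123, -0.82050559,  0.56521294]), 'orientation': array([ 0.47716293, -0.1396619 , -0.2253624 ,  0.83786746])}
side {'fx': 390.8641094954095, 'fy': 390.8641094954095, 'cx': 250.66582698599373, 'cy': 195.92488049668427, 'xyz': array([ 0.25284819, -0.77953453,  0.58089596]), 'orientation': array([ 0.44985241, -0.09453215, -0.16679035,  0.8722829 ])}
wrist {'fx': 315.29821605594435, 'fy': 315.29821605594435, 'cx': 260.5003031415092, 'cy': 190.97029046231285, 'xyz': array([0.62493571, 0.07773949, 0.37235682]), 'orientation': array([-1.52504425e-01,  8.43556093e-04, -5.35308817e-04,  9.88302283e-01])}
```

View pics/scene0.png

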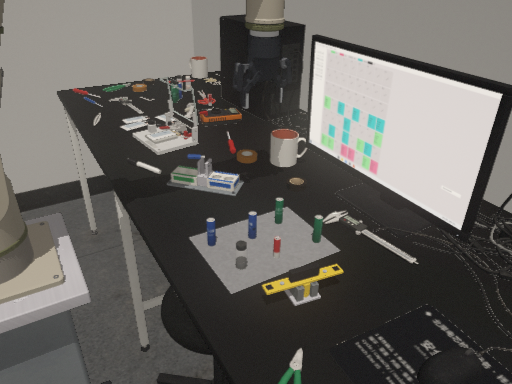

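View pics/wrist0.png

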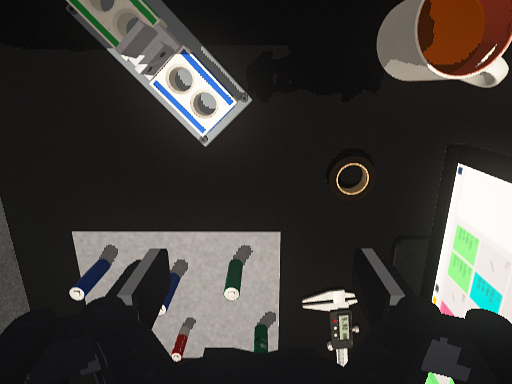

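```bash
cat >> h.py <<'E'
def objs(im,W,names):
    hsv=cv2.cvtColor(im,cv2.COLOR_RGB2HSV); H,S,V=[hsv[...,i].astype(int) for i in range(3)]
    m={'blue':(H>105)&(H<130)&(S>110),'green':(H>65)&(H<95)&(S>110),'red':((H<6)|(H>174))&(S>140),'yellow':(H>20)&(H<32)&(S>150)}
    out=[]
    for k in names:
        mm=m[k]&(W[...,2]>0.006)&(W[...,2]<.13)&(W[...,0]>.35)&(W[...,0]<.9)&(abs(W[...,1])<.45)
        n,l,st,ce=cv2.connectedComponentsWithStats(mm.astype(np.uint8))
        for i in range(1,n):
            if st[i,4]>25: out.append((k,st[i,4],ce[i].round(),l==i))
    return out
E
python3 - <<'E'
from h import *
for c in('scene','side','wrist'):
    im=cv2.imread(f'pics/{c}0.png')[...,::-1].copy();W=np.load(c+'0.npy')
    for k,n,ce,m in objs(im,W,['blue','green','red','yellow']):
        P=W[m]; print(c,k,n,ce,'med',np.nanmedian(P,0).round(3),'lo',np.nanpercentile(P,3,axis=0).round(3),'hi',np.nanpercentile(P,97,axis=0).round(3))
E
```

```text
scene blue 40 [193. 155.] med [0.556 0.282 0.008] lo [0.543 0.271 0.006] hi [0.574 0.298 0.01 ]
scene blue 67 [220. 184.] med [0.536 0.056 0.022] lo [0.517 0.038 0.017] hi [0.552 0.076 0.027]
scene blue 114 [252. 225.] med [ 0.501 -0.171  0.041] lo [ 0.496 -0.174  0.011] hi [ 0.508 -0.165  0.064]
scene blue 62 [210. 225.] med [ 0.41  -0.15   0.057] lo [ 0.405 -0.154  0.047] hi [ 0.42  -0.143  0.066]
scene blue 79 [211. 238.] med [ 0.41  -0.151  0.022] lo [ 0.406 -0.154  0.007] hi [ 0.418 -0.145  0.039]
scene green 45 [279. 204.] med [ 0.585 -0.151  0.057] lo [ 0.582 -0.154  0.048] hi [ 0.593 -0.142  0.065]
scene green 77 [317. 225.] med [ 0.617 -0.254  0.05 ] lo [ 0.614 -0.257  0.032] hi [ 0.623 -0.247  0.065]
scene red 68 [232. 146.] med [0.688 0.276 0.016] lo [0.674 0.248 0.007] hi [0.706 0.317 0.019]
scene red 63 [276. 245.] med [ 0.51  -0.255  0.037] lo [ 0.508 -0.258  0.022] hi [ 0.515 -0.249  0.049]
scene yellow 686 [302. 281.] med [ 0.492 -0.373  0.042] lo [ 0.42  -0.387  0.021] hi [ 0.571 -0.35   0.044]
side blue 35 [212. 142.] med [0.562 0.285 0.008] lo [0.542 0.266 0.006] h
[... 1918 characters left out ...]

wrist green 351 [234. 275.] med [ 0.592 -0.134  0.042] lo [ 0.584 -0.139  0.009] hi [ 0.599 -0.132  0.064]
wrist green 298 [261. 339.] med [ 0.623 -0.237  0.029] lo [ 0.616 -0.242  0.007] hi [ 0.633 -0.235  0.052]
wrist red 68 [501.  10.] med [0.825 0.141 0.077] lo [0.822 0.138 0.068] hi [0.827 0.149 0.083]
wrist red 129 [503.  25.] med [0.827 0.13  0.08 ] lo [0.826 0.124 0.067] hi [0.828 0.136 0.088]
wrist red 26 [492.  42.] med [0.825 0.118 0.073] lo [0.824 0.114 0.064] hi [0.826 0.122 0.078]
wrist red 31 [475.  65.] med [0.813 0.1   0.075] lo [0.802 0.094 0.07 ] hi [0.818 0.105 0.09 ]
wrist red 186 [180. 344.] med [ 0.517 -0.242  0.035] lo [ 0.51  -0.247  0.019] hi [ 0.522 -0.24   0.049]
```

View pics/side0.png

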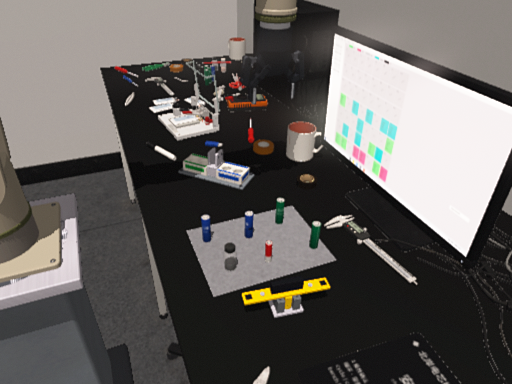

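Run:
```python
from h import *
from scipy.optimize import least_squares
D={}
for c in('scene','side','wrist'):
    im=cv2.imread(f'pics/{c}0.png')[...,::-1].copy();W=np.load(c+'0.npy')
    D[c]=(im,W)
T={'Ba':(.416,-.143,.0091),'Bb':(.507,-.163,.0091),'Ga':(.59,-.143,.0091),'Gb':(.623,-.246,.0091),'red':(.515,-.249,.0075)}
for n,(x,y,r) in T.items():
    for cs in (['scene'],['side'],['wrist'],['scene','side','wrist']):
        Q=np.concatenate([D[c][1].reshape(-1,3) for c in cs])
        top=Q[(np.hypot(Q[:,0]-x,Q[:,1]-y)<.02)&(Q[:,2]>(.066 if r>.008 else .05))&(Q[:,2]<.073)]
        Q=Q[(np.hypot(Q[:,0]-x,Q[:,1]-y)<.022)&(Q[:,2]>.012)&(Q[:,2]<.062 if r>.008 else Q[:,2]<.045)]
        s=least_squares(lambda p:np.hypot(Q[:,0]-p[0],Q[:,1]-p[1])-r,[x,y],loss='soft_l1',f_scale=.001)
        print(n,cs,len(Q),s.x.round(4),'rms',np.sqrt(np.mean(s.fun**2)).round(4),'top',top.mean(0).round(4) if len(top) else '',len(top))
# dark vial
for c in('scene','side'):
    W=D[c][1]; m=(W[...,2]>.012)&(W[...,2]<.07)&(W[...,0]>.36)&(W[...,0]<.5)&(W[...,1]>-.3)&(W[...,1]<-.17)
    P=W[m]; print('vial',c,len(P),np.percentile(P,[3,50,97],axis=0).round(3).tolist())
    m=(W[...,2]>.036)&(W[...,2]<.075)&(W[...,0]>.38)&(W[...,0]<.6)&(W[...,1]>-.43)&(W[...,1]<-.3)
    P=W[m]
    for lo,hi in((.036,.046),(.052,.064),(.064,.075)):
        q=P[(P[:,2]>lo)&(P[:,2]<hi)]
        if len(q)>10:
            r=cv2.minAreaRect((q[:,:2]*1000).astype(np.float32)); print('bar',c,lo,len(q),r, np.percentile(q,[2,98],axis=0).round(3).tolist())
W=D['scene'][1]
for c in('scene','side','wrist'):
    W=D[c][1]; m=(W[...,2]>.066)&(W[...,2]<.08)&(W[...,0]>.45)&(W[...,0]<.57)&(W[...,1]>.05)&(W[...,1]<.17)
    P=W[m]; print('jaws',c,len(P),P.mean(0).round(4), np.percentile(P,[2,98],axis=0).round(3).tolist())
```

```text
Ba ['scene'] 165 [ 0.4148 -0.1431] rms 0.001 top [ 0.4141 -0.1442  0.067 ] 22
Ba ['side'] 154 [ 0.4147 -0.1425] rms 0.0008 top [ 0.4145 -0.1432  0.0671] 15
Ba ['wrist'] 467 [ 0.4144 -0.141 ] rms 0.0005 top [ 0.4155 -0.14    0.0665] 39
Ba ['scene', 'side', 'wrist'] 786 [ 0.4146 -0.1417] rms 0.001 top [ 0.4149 -0.1419  0.0668] 76
Bb ['scene'] 155 [ 0.5059 -0.1644] rms 0.0011 top [ 0.5065 -0.1668  0.0673] 22
Bb ['side'] 142 [ 0.506  -0.1636] rms 0.0009 top [ 0.5063 -0.1639  0.0669] 17
Bb ['wrist'] 187 [ 0.5056 -0.1622] rms 0.0004 top [ 0.5086 -0.1629  0.0669] 8
Bb ['scene', 'side', 'wrist'] 484 [ 0.5061 -0.1635] rms 0.001 top [ 0.5068 -0.1651  0.0671] 47
Ga ['scene'] 140 [ 0.5909 -0.1438] rms 0.0012 top [ 0.5896 -0.1439  0.0672] 19
Ga ['side'] 136 [ 0.5911 -0.1426] rms 0.0011 top [ 0.5902 -0.1445  0.0671] 12
Ga ['wrist'] 332 [ 0.5907 -0.1415] rms 0.0003 top [ 0.5909 -0.1414  0.0666] 34
Ga ['scene', 'side', 'wrist'] 608 [ 0.5908 -0.1419] rms 0.0011 top [ 0.5904 -0.1427  0.0669] 65
Gb ['scene'] 154 [ 0.6243 -0.2477] rms 0.0011 top [ 0.6241 -0.2482  0.0669] 20
Gb ['side'] 155 [ 0.6248 -0.2
[... 1278 characters left out ...]
, (33.090938568115234, 160.15267944335938), 81.38152313232422) [[0.42, -0.386, 0.036], [0.573, -0.348, 0.045]]
bar side 0.052 166 ((496.50897216796875, -367.7041320800781), (11.195901870727539, 59.3503303527832), 82.63526153564453) [[0.468, -0.376, 0.052], [0.525, -0.36, 0.064]]
bar side 0.064 172 ((496.9195251464844, -367.15447998046875), (13.635669708251953, 59.88880157470703), 80.64620208740234) [[0.469, -0.375, 0.064], [0.525, -0.358, 0.068]]
jaws scene 64 [0.5173 0.1092 0.0716] [[0.498, 0.091, 0.066], [0.538, 0.132, 0.076]]
jaws side 65 [0.518  0.1113 0.0711] [[0.498, 0.093, 0.066], [0.539, 0.133, 0.074]]
jaws wrist 865 [0.5193 0.1149 0.0721] [[0.5, 0.096, 0.066], [0.539, 0.134, 0.074]]
```

```bash
python3 -m pendant '[[2.28,-2.11,0,0,0,-5.5,0.2],[2.28,-2.11,0,0,0,-5.5,0.2],[2.28,-2.11,0,0,0,-5.5,0.2],[2.28,-2.11,0,0,0,-5.5,0.2],[2.28,-2.11,0,0,0,-5.5,0.2],[2.28,-2.11,0,0,0,-5.5,0.2],[2.28,-2.11,0,0,0,-5.5,0.2],[2.28,-2.11,0,0,0,-5.5,0.2],[2.28,-2.11,0,0,0,-5.5,0.2],[2.28,-2.11,0,0,0,-5.5,0.2]]' 40
python3 - <<'E'
from h import *
o=manip.get_obs(); print(o['position'],R.from_quat(o['ee_rot']).as_matrix()[:,0])
im,W=cloud('wrist'); save(im,'wrist1.png'); np.save('wrist1.npy',W)
for k,n,ce,m in objs(im,W,['blue','green']):
    P=W[m];P=P[abs(P[:,2]-.032)<.003]
    if len(P)>50: r=cv2.minAreaRect((P[:,:2]*1000).astype(np.float32)); print(k,n,ce,P[:,2].mean(),r)
m=(W[...,2]>.07)&(W[...,2]<.078)&(np.hypot(W[...,0]-.519,W[...,1]-.114)<.05)
P=W[m]; print(len(P),P.mean(0)); print(cv2.minAreaRect((P[:,:2]*1000).astype(np.float32)))
E
```

```text
clock: 1.4
position: [0.5195, 0.114, 0.2453]
ee_rot: [0.391, 0.92, 0.0, 0.0]
ft_force: [0.8, -0.3, -0.5]
grip_width: 0.597
grasp_force: 0.0
[0.51953214 0.11400547 0.24531974] [-6.94409661e-01  7.19579892e-01 -2.84181164e-05]
blue 566 [ 52. 254.] 0.032313603632900846 ((415.8040771484375, -134.75686645507812), (5.517220497131348, 16.429065704345703), 73.03919219970703)
green 327 [240. 113.] 0.031771289754007066 ((467.0606994628906, 137.88270568847656), (4.478757858276367, 67.97049713134766), 42.875030517578125)
green 321 [280. 115.] 0.03178095775048698 ((497.6900939941406, 166.74371337890625), (5.33957576751709, 66.90354919433594), 43.426937103271484)
482 [0.51774842 0.1151501  0.07276975]
((518.0902709960938, 115.11589050292969), (33.28561782836914, 29.009422302246094), 43.21609878540039)
```

View pics/wrist1.png

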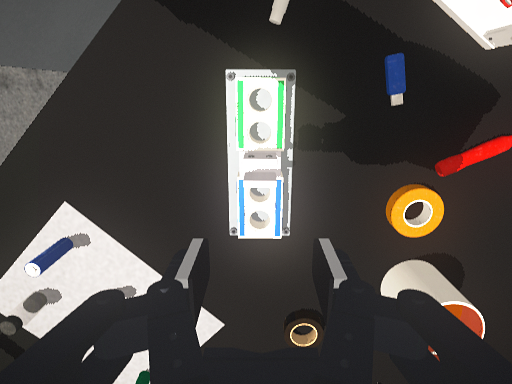

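```bash
cat >> h.py <<'E'
from scipy.optimize import least_squares
def fit(W,x,y,r=.0091,lo=.012,hi=.062):
    Q=W.reshape(-1,3); Q=Q[(np.hypot(Q[:,0]-x,Q[:,1]-y)<.022)&(Q[:,2]>lo)&(Q[:,2]<hi)]
    s=least_squares(lambda p:np.hypot(Q[:,0]-p[0],Q[:,1]-p[1])-r,[x,y],loss='soft_l1',f_scale=.001)
    return len(Q),s.x.round(4),np.sqrt(np.mean(s.fun**2)).round(4)
E
python3 - <<'E'
from h import *
W1=np.load('wrist1.npy');W0=np.load('wrist0.npy');Ws=np.load('scene0.npy')
print('Ba in w1',fit(W1,.4147,-.142))
im=cv2.imread('pics/wrist1.png')[...,::-1].astype(int)
for n,W in(('w0',W0),('w1',W1)):
    m=(W[...,2]>.07)&(W[...,2]<.078)&(np.hypot(W[...,0]-.519,W[...,1]-.114)<.05)
    P=W[m]; print(n,cv2.minAreaRect((P[:,:2]*1000).astype(np.float32)))
    # white block tops in jig frame
    a=np.deg2rad(133.2); ex=np.array([np.cos(a),np.sin(a)]);ey=np.array([-ex[1],ex[0]])
    Q=W.reshape(-1,3);Q=Q[(abs(Q[:,2]-.032)<.0025)]; d=Q[:,:2]-[.5181,.1151]; u,v=d@ex,d@ey
    for s in(1,-1):
        k=(u*s>.015)&(u*s<.1)&(abs(v)<.045); 
        print(n,s,k.sum(),cv2.minAreaRect((Q[k][:,:2]*1000).astype(np.float32)) if k.sum()>20 else '', [np.percentile(t[k],[1,99]).round(4) for t in(u,v)])
E
```

```text
Ba in w1 (524, array([ 0.4139, -0.1413]), np.float64(0.0005))
w0 ((518.6776733398438, 114.98895263671875), (33.928916931152344, 29.34744644165039), 43.59431076049805)
w0 1 1574 ((483.1081848144531, 152.5238037109375), (51.72822952270508, 72.8486557006836), 43.712215423583984) [array([0.0165, 0.0827]), array([-0.0258,  0.0255])]
w0 -1 2678 ((554.74609375, 77.35901641845703), (51.79986572265625, 75.37203979492188), 43.58497619628906) [array([-0.0896, -0.0153]), array([-0.0264,  0.0247])]
w1 ((518.0902709960938, 115.11589050292969), (33.28561782836914, 29.009422302246094), 43.21609878540039)
w1 1 2471 ((481.89459228515625, 152.8900909423828), (52.06630325317383, 74.91036987304688), 43.54035568237305) [array([0.0156, 0.0896]), array([-0.025 ,  0.0262])]
w1 -1 1615 ((554.2351684570312, 76.7093734741211), (51.99140167236328, 75.55525970458984), 43.528900146484375) [array([-0.0899, -0.0164]), array([-0.0258,  0.0257])]
```

```bash
cat >> h.py <<'E'
C={'Ba':(.4142,-.1412),'Bb':(.5056,-.1622),'Ga':(.5907,-.1415),'Gb':(.6241,-.2452)}
def pk(u): return (.5182-.6884*u/1000,.1150+.7254*u/1000)
def show(*pts):
    o=manip.get_obs(); print('at',o['position'].round(4),'t',round(o['clock'],2))
    for p in pts: print(p, todo(np.array(p)-o['position']).round(2))
E
python3 - <<'E'
from h import *
show((*C['Ga'],.17),(*C['Ga'],.051))
E
```

```text
at [0.5195 0.114  0.2453] t 1.45
(0.5907, -0.1415, 0.17) [-4.66 -2.52  1.51]
(0.5907, -0.1415, 0.051) [-4.66 -2.52  3.89]
```

```bash
python3 -m pendant '[[-1,-0.5,0,0,0,0,0.2],[-2,-1.1,0.5,0,0,0,0.2],[-3,-1.6,1,0,0,0,0.2],[-4,-2.1,1.5,0,0,0,0.2],[-4.66,-2.52,1.5,0,0,0,0.2],[-4.66,-2.52,1.5,0,0,0,0.2],[-4.66,-2.52,2.4,0,0,0,0.2],[-4.66,-2.52,3.3,0,0,0,0.2],[-4.66,-2.52,3.89,0,0,0,0.2],[-4.66,-2.52,3.89,0,0,0,0.2]]'
python3 - <<'E'
from h import *
show((*C['Ga'],.051)); im,W=cloud('wrist'); save(im,'wrist2.png')
E
```

```text
clock: 2.7
position: [0.5893, -0.1397, 0.0489]
ee_rot: [0.39, 0.921, -0.0, -0.002]
ft_force: [-0.1, 0.5, 0.2]
grip_width: 0.596
grasp_force: 0.0
at [ 0.5893 -0.1397  0.0489] t 2.7
(0.5907, -0.1415, 0.051) [-0.05 -0.   -0.04]
```

View pics/wrist2.png

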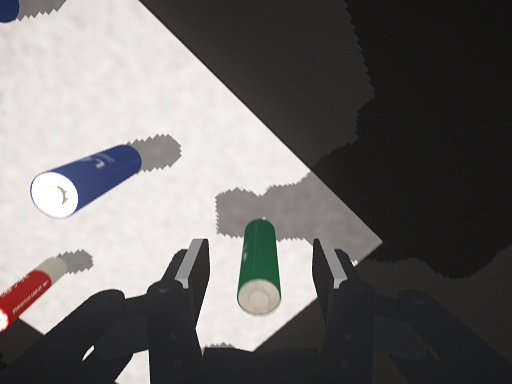

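```bash
python3 -m pendant '[[0,0,0,0,0,0,-1],[0,0,0,0,0,0,-1],[0,0,0,0,0,0,-1],[0,0,0,0,0,0,-1],[0,0,0,0,0,0,-1],[0,0,0,0,0,0,-1],[0,0,-0.5,0,0,0,-1],[0,0,-1.2,0,0,0,-1],[0,0,-2,0,0,0,-1],[0,0,-2.4,0,0,0,-1]]' 40
python3 - <<'E'
from h import *
show((*pk(34),.17),(*pk(34),.059))
E
```

```text
clock: 4.0
position: [0.5916, -0.1413, 0.1737]
ee_rot: [0.391, 0.92, 0.0, 0.002]
ft_force: [-0.1, -0.3, -0.2]
grip_width: 0.201
grasp_force: 39.0
at [ 0.5916 -0.1413  0.1737] t 4.0
(0.49479439999999997, 0.1396636, 0.17) [5.39 2.51 0.06]
(0.49479439999999997, 0.1396636, 0.059) [5.39 2.51 2.28]
```

```bash
python3 -m pendant '[[0.8,0.4,0,0,0,0,-1],[1.8,0.8,0,0,0,0,-1],[2.8,1.3,0,0,0,0,-1],[3.8,1.8,0,0,0,0,-1],[4.7,2.2,0,0,0,0,-1],[5.2,2.43,0,0,0,0,-1],[5.38,2.52,0,0,0,0,-1],[5.38,2.52,0.4,0,0,0,-1],[5.38,2.52,0.8,0,0,0,-1],[5.38,2.52,0.8,0,0,0,-1]]'
python3 - <<'E'
from h import *
show((*pk(34),.0558))
im,W=cloud('wrist'); save(im,'wrist3.png')
E
```

```text
clock: 5.25
position: [0.4941, 0.1385, 0.1298]
ee_rot: [0.391, 0.92, -0.001, -0.001]
ft_force: [-0.1, -0.1, 0.1]
grip_width: 0.193
grasp_force: 39.1
at [0.4941 0.1385 0.1298] t 5.25
(0.49479439999999997, 0.1396636, 0.0558) [0.01 0.03 1.48]
```

View pics/wrist3.png

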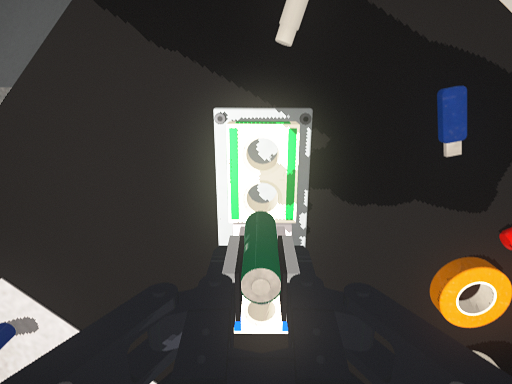

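```bash
python3 -m pendant '[[0,0,0.3,0,0,0,-1],[0,0,0.6,0,0,0,-1],[0,0,0.9,0,0,0,-1],[0,0,1.2,0,0,0,-1],[0,0,1.4,0,0,0,-1],[0,0,1.5,0,0,0,-1],[0,0,1.5,0,0,0,-1],[0,0,1.5,0,0,0,-1],[0,0,1.5,0,0,0,-1],[0,0,1.5,0,0,0,-1]]'
```

```text
clock: 6.55
position: [0.4944, 0.1398, 0.0564]
ee_rot: [0.391, 0.92, -0.0, -0.0]
ft_force: [-4.5, -2.0, 7.1]
grip_width: 0.202
grasp_force: 39.9
```

```bash
python3 -m pendant '[[0,0,0,0,0,0,-0.3],[0,0,0,0,0,0,-0.3],[0,0,0,0,0,0,0],[0,0,0,0,0,0,0.2],[0,0,-0.6,0,0,0,0.2],[0,0,-1.4,0,0,0,0.2],[0,0,-2.3,0,0,0,0.2],[-1,0,-2.3,0,0,0,0.2],[-2,-0.6,-2.3,0,0,0,0.2],[-2,-0.6,-2.3,0,0,0,0.2]]'
python3 - <<'E'
from h import *
im,W=cloud('wrist'); save(im,'wrist4.png')
m=(W[...,2]>.06)&(W[...,2]<.085)&(np.hypot(W[...,0]-pk(34)[0],W[...,1]-pk(34)[1])<.013)
print(m.sum(),W[m].mean(0), pk(34))
show((*C['Gb'],.17),(*C['Gb'],.051))
E
```

```text
clock: 7.8
position: [0.5432, 0.0417, 0.1706]
ee_rot: [0.394, 0.919, -0.001, 0.0]
ft_force: [-0.3, 0.8, 0.6]
grip_width: 0.601
grasp_force: 0.0
696 [0.49440321 0.13949296 0.06909572] (0.49479439999999997, 0.1396636)
at [0.5426 0.0449 0.1706] t 7.85
(0.6241, -0.2452, 0.17) [-5.32 -2.84  0.01]
(0.6241, -0.2452, 0.051) [-5.32 -2.83  2.39]
```

```bash
python3 -m pendant '[[-1,-0.5,0,0,0,0,0.2],[-2,-1,0,0,0,0,0.2],[-3,-1.6,0,0,0,0,0.2],[-4,-2.1,0,0,0,0,0.2],[-4.8,-2.6,0,0,0,0,0.2],[-5.34,-2.86,0,0,0,0,0.2],[-5.34,-2.86,0.3,0,0,0,0.2],[-5.34,-2.86,1.0,0,0,0,0.2],[-5.34,-2.86,1.8,0,0,0,0.2],[-5.34,-2.86,2.4,0,0,0,0.2]]'
python3 - <<'E'
from h import *
show((*C['Gb'],.051))
E
```

```text
clock: 9.1
position: [0.6245, -0.241, 0.0483]
ee_rot: [0.39, 0.921, 0.001, -0.001]
ft_force: [0.3, -1.0, 0.3]
grip_width: 0.6
grasp_force: 0.0
at [ 0.6245 -0.241   0.0483] t 9.1
(0.6241, -0.2452, 0.051) [-0.05 -0.07 -0.05]
```

```bash
python3 -m pendant '[[0,0,0,0,0,0,0.2],[0,0,0,0,0,0,0.2],[0,0,0,0,0,0,-1],[0,0,0,0,0,0,-1],[0,0,0,0,0,0,-1],[0,0,0,0,0,0,-1],[0,0,0,0,0,0,-1],[0,0,0,0,0,0,-1],[0,0,0,0,0,0,-1],[0,0,0,0,0,0,-1]]'
python3 - <<'E'
from h import *
show((*C['Gb'],.051),(*pk(68),.051))
E
```

```text
clock: 10.35
position: [0.6257, -0.2445, 0.052]
ee_rot: [0.391, 0.92, 0.0, 0.001]
ft_force: [-0.9, 1.2, 6.2]
grip_width: 0.197
grasp_force: 39.0
at [ 0.6257 -0.2445  0.052 ] t 10.35
(0.6241, -0.2452, 0.051) [ 0.01 -0.03  0.02]
(0.4713888, 0.1643272, 0.051) [8.03 3.46 0.01]
```

```bash
python3 -m pendant '[[0,0,-0.8,0,0,0,-1],[0.2,0.1,-1.6,0,0,0,-1],[1,0.4,-2.4,0,0,0,-1],[2,0.8,-2.4,0,0,0,-1],[3,1.3,-2.4,0,0,0,-1],[4,1.7,-2.4,0,0,0,-1],[5,2.2,-2.4,0,0,0,-1],[6,2.6,-2.4,0,0,0,-1],[7,3,-2.4,0,0,0,-1],[7.6,3.3,-2.4,0,0,0,-1]]'
python3 -m pendant '[[0.3,0.13,0,0,0,0,-1],[0.43,0.16,0,0,0,0,-1],[0.43,0.16,0.4,0,0,0,-1],[0.43,0.16,0.8,0,0,0,-1],[0.43,0.16,1.1,0,0,0,-1],[0.43,0.16,1.4,0,0,0,-1],[0.43,0.16,1.7,0,0,0,-1],[0.43,0.16,1.7,0,0,0,-1],[0.43,0.16,1.7,0,0,0,-1],[0.43,0.16,1.7,0,0,0,-1]]'
python3 - <<'E'
from h import *
show((*pk(68),.056))
E
```

```text
clock: 11.6
position: [0.4784, 0.1461, 0.1711]
ee_rot: [0.39, 0.921, 0.0, 0.0]
ft_force: [0.2, -0.3, 0.1]
grip_width: 0.197
grasp_force: 39.1
clock: 12.85
position: [0.471, 0.1649, 0.0865]
ee_rot: [0.391, 0.921, 0.0, 0.0]
ft_force: [-0.2, -0.6, -1.4]
grip_width: 0.199
grasp_force: 39.1
at [0.471  0.1649 0.0865] t 12.85
(0.4713888, 0.1643272, 0.056) [-0.01 -0.    0.61]
```

```bash
python3 -m pendant '[[0,0,0.2,0,0,0,-1],[0,0,0.4,0,0,0,-1],[0,0,0.59,0,0,0,-1],[0,0,0.59,0,0,0,-1],[0,0,0.59,0,0,0,-1],[0,0,0.59,0,0,0,-1],[0,0,0.59,0,0,0,-1],[0,0,0.59,0,0,0,-0.3],[0,0,0.59,0,0,0,-0.3],[0,0,0.59,0,0,0,0]]'
python3 -m pendant '[[0,0,0,0,0,0,0.2],[0,0,0,0,0,0,0.2],[0,0,-0.8,0,0,0,0.2],[0,0,-1.6,0,0,0,0.2],[0,0,-2.3,0,0,0,0.2],[-1,0,-2.3,0,0,0,0.2],[-2,-0.6,-2.3,0,0,0,0.2],[-3,-1.2,-2.3,0,0,0,0.2],[-3,-1.2,-2.3,0,0,0,0.2],[-3,-1.2,-2.3,0,0,0,0.2]]'
python3 - <<'E'
from h import *
im,W=cloud('wrist')
for u in(34,68):
    m=(W[...,2]>.05)&(W[...,2]<.1)&(np.hypot(W[...,0]-pk(u)[0],W[...,1]-pk(u)[1])<.013)
    print(m.sum(),W[m].mean(0), np.percentile(W[m][:,2],95),pk(u))
show((*C['Bb'],.17),(*C['Bb'],.051))
print('Bb',fit(W,*C['Bb']))
E
```

```text
clock: 14.1
position: [0.4706, 0.1648, 0.0564]
ee_rot: [0.391, 0.921, 0.0, 0.0]
ft_force: [-0.3, -0.3, -0.6]
grip_width: 0.498
grasp_force: 0.0
clock: 15.35
position: [0.5315, 0.0156, 0.1712]
ee_rot: [0.391, 0.92, 0.0, -0.0]
ft_force: [0.0, 0.2, 0.1]
grip_width: 0.6
grasp_force: 0.0
855 [0.49407342 0.13832231 0.06740499] 0.07115670705994288 (0.49479439999999997, 0.1396636)<stdin>:5: RuntimeWarning: Mean of empty slice.
  ret = um.true_divide(
Traceback (most recent call last):
IndexError: index -1 is out of bounds for axis 0 with size 0
```

```bash
cat >> h.py <<'E'
def chk(W,us):
    for u in us:
        m=(W[...,2]>.035)&(W[...,2]<.12)&(np.hypot(W[...,0]-pk(u)[0],W[...,1]-pk(u)[1])<.014)
        print(u,m.sum(), (W[m].mean(0).round(4), np.percentile(W[m][:,2],97).round(4)) if m.sum()>5 else '',np.round(pk(u),4))
E
python3 - <<'E'
from h import *
im,W=cloud('scene'); chk(W,(34,68)); save(cv2.resize(im[100:250,140:360],None,fx=3,fy=3),'scene5.png')
show((*C['Bb'],.17),(*C['Bb'],.051)); print('Bb',fit(W,*C['Bb'])); im,W=cloud('side'); chk(W,(34,68))
E
```

```text
34 95 (array([0.4929, 0.1329, 0.055 ]), np.float64(0.0726)) [0.4948 0.1397]
68 90 (array([0.4692, 0.1572, 0.056 ]), np.float64(0.0719)) [0.4714 0.1643]
at [0.5314 0.0166 0.1713] t 15.45
(0.5056, -0.1622, 0.17) [-2.21 -2.86  0.02]
(0.5056, -0.1622, 0.051) [-2.21 -2.86  2.4 ]
Bb (155, array([ 0.5056, -0.1644]), np.float64(0.0011))
34 88 (array([0.494 , 0.1339, 0.0548]), np.float64(0.0704)) [0.4948 0.1397]
68 91 (array([0.4701, 0.1586, 0.0553]), np.float64(0.0706)) [0.4714 0.1643]
```

View pics/scene5.png

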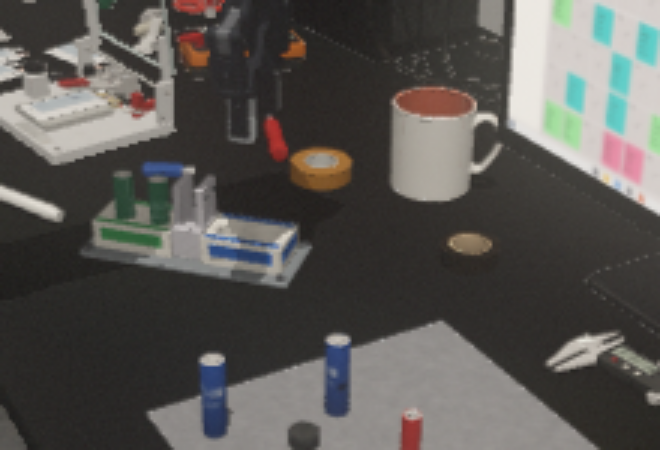

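Both green cells stand at equal height in the green half (crop 123,195 and 159,200). Next, a blue cell.

```bash
python3 -m pendant '[[-0.8,-1,0,0,0,0,0.2],[-1.6,-2,0,0,0,0,0.2],[-2.1,-2.7,0,0,0,0,0.2],[-2.21,-2.87,0,0,0,0,0.2],[-2.21,-2.87,0.8,0,0,0,0.2],[-2.21,-2.87,1.6,0,0,0,0.2],[-2.21,-2.87,2.2,0,0,0,0.2],[-2.21,-2.87,2.4,0,0,0,0.2],[-2.21,-2.87,2.4,0,0,0,0.2],[-2.21,-2.87,2.4,0,0,0,0.2]]'
python3 -m pendant '[[0,0,0,0,0,0,0.2],[0,0,0,0,0,0,-1],[0,0,0,0,0,0,-1],[0,0,0,0,0,0,-1],[0,0,0,0,0,0,-1],[0,0,0,0,0,0,-1],[0,0,0,0,0,0,-1],[0,0,0,0,0,0,-1],[0,0,0,0,0,0,-1],[0,0,0,0,0,0,-1]]'
python3 - <<'E'
from h import *
show((*C['Bb'],.051),(*pk(-34),.051))
E
```

```text
clock: 16.75
position: [0.5062, -0.1639, 0.0527]
ee_rot: [0.39, 0.921, 0.0, 0.001]
ft_force: [-0.0, -1.3, -0.1]
grip_width: 0.601
grasp_force: 0.0
clock: 18.0
position: [0.5053, -0.1641, 0.0516]
ee_rot: [0.391, 0.921, 0.0, 0.0]
ft_force: [-1.3, -0.6, 5.7]
grip_width: 0.199
grasp_force: 38.9
at [ 0.5053 -0.1641  0.0516] t 18.0
(0.5056, -0.1622, 0.051) [0.02 0.03 0.01]
(0.5416056, 0.09033640000000001, 0.051) [3.16 4.06 0.01]
```

```bash
python3 -m pendant '[[0,0,-0.8,0,0,0,-1],[0.1,0.1,-1.6,0,0,0,-1],[0.6,0.8,-2.4,0,0,0,-1],[1.2,1.6,-2.4,0,0,0,-1],[1.9,2.4,-2.4,0,0,0,-1],[2.5,3.2,-2.4,0,0,0,-1],[3,3.8,-2.4,0,0,0,-1],[3.14,4.06,-2.4,0,0,0,-1],[3.14,4.06,-2.4,0,0,0,-1],[3.14,4.06,-1.8,0,0,0,-1]]'
python3 -m pendant '[[0,0,0.2,0,0,0,-1],[0,0,0.5,0,0,0,-1],[0,0,0.8,0,0,0,-1],[0,0,1.1,0,0,0,-1],[0,0,1.4,0,0,0,-1],[0,0,1.6,0,0,0,-1],[0,0,1.7,0,0,0,-1],[0,0,1.7,0,0,0,-1],[0,0,1.7,0,0,0,-1],[0,0,1.7,0,0,0,-1]]'
```

```text
clock: 19.25
position: [0.5437, 0.0882, 0.1428]
ee_rot: [0.392, 0.92, 0.001, 0.002]
ft_force: [0.0, 0.6, -1.4]
grip_width: 0.196
grasp_force: 39.2
clock: 20.5
position: [0.5423, 0.09, 0.0566]
ee_rot: [0.391, 0.921, 0.0, 0.0]
ft_force: [-0.3, -0.0, -0.5]
grip_width: 0.197
grasp_force: 39.2
```

Run:
```python
from h import *
show((*pk(-34),.056))
```

```text
at [0.5423 0.09   0.0566] t 20.5
(0.5416056, 0.09033640000000001, 0.056) [ 0.01 -0.    0.01]
```

```bash
python3 -m pendant '[[0,0,0,0,0,0,-0.3],[0,0,0,0,0,0,-0.3],[0,0,0,0,0,0,0],[0,0,0,0,0,0,0.2],[0,0,-0.8,0,0,0,0.2],[0,0,-1.6,0,0,0,0.2],[0,0,-2.3,0,0,0,0.2],[-0.3,-1,-2.3,0,0,0,0.2],[-0.6,-2,-2.3,0,0,0,0.2],[-0.9,-3,-2.3,0,0,0,0.2]]'
python3 -m pendant '[[-0.3,-1,0,0,0,0,0.2],[-0.6,-1.8,0,0,0,0,0.2],[-0.65,-2.05,0,0,0,0,0.2],[-0.65,-2.05,0.2,0,0,0,0.2],[-0.65,-2.05,1,0,0,0,0.2],[-0.65,-2.05,1.8,0,0,0,0.2],[-0.65,-2.05,2.3,0,0,0,0.2],[-0.65,-2.05,2.4,0,0,0,0.2],[-0.65,-2.05,2.4,0,0,0,0.2],[-0.65,-2.05,2.4,0,0,0,0.2]]'
python3 - <<'E'
from h import *
show((*C['Ba'],.051))
for c in('side','scene'):
    im,W=cloud(c); chk(W,(34,68,-34)); print(fit(W,*C['Ba']))
E
```

```text
clock: 21.75
position: [0.4645, -0.048, 0.1715]
ee_rot: [0.391, 0.921, 0.0, 0.0]
ft_force: [0.8, 0.0, -0.2]
grip_width: 0.6
grasp_force: 0.0
clock: 23.0
position: [0.4152, -0.1411, 0.0523]
ee_rot: [0.391, 0.921, 0.0, 0.001]
ft_force: [-0.2, -0.4, 1.1]
grip_width: 0.602
grasp_force: 0.0
at [ 0.4152 -0.1411  0.0523] t 23.0
(0.4142, -0.1412, 0.051) [ 0.01 -0.02  0.03]
34 0  [0.4948 0.1397]
68 0  [0.4714 0.1643]
-34 94 (array([0.5408, 0.0847, 0.0561]), np.float64(0.0703)) [0.5416 0.0903]
(119, array([ 0.415 , -0.1422]), np.float64(0.0009))
34 0  [0.4948 0.1397]
68 94 (array([0.4693, 0.1573, 0.0554]), np.float64(0.0716)) [0.4714 0.1643]
-34 0  [0.5416 0.0903]
(100, array([ 0.4145, -0.1433]), np.float64(0.0009))
```

Third cell seated too. Grasp the last.

```bash
python3 -m pendant '[[0,0,0,0,0,0,-1],[0,0,0,0,0,0,-1],[0,0,0,0,0,0,-1],[0,0,0,0,0,0,-1],[0,0,0,0,0,0,-1],[0,0,0,0,0,0,-1],[0,0,0,0,0,0,-1],[0,0,-0.8,0,0,0,-1],[0,0,-1.6,0,0,0,-1],[0,0,-2.4,0,0,0,-1]]'
python3 - <<'E'
from h import *
show((*pk(-68),.17))
E
```

```text
clock: 24.35
position: [0.4139, -0.1411, 0.1723]
ee_rot: [0.391, 0.921, -0.0, -0.0]
ft_force: [0.7, 0.1, -0.6]
grip_width: 0.198
grasp_force: 39.1
at [ 0.4139 -0.1411  0.1723] t 24.35
(0.5650112, 0.0656728, 0.17) [0.88 5.05 0.05]
```

```bash
python3 -m pendant '[[0.2,1,0,0,0,0,-1],[0.4,2,0,0,0,0,-1],[0.5,3,0,0,0,0,-1],[0.7,4,0,0,0,0,-1],[0.88,4.8,0,0,0,0,-1],[0.88,5.05,0,0,0,0,-1],[0.88,5.05,0.2,0,0,0,-1],[0.88,5.05,0.5,0,0,0,-1],[0.88,5.05,0.8,0,0,0,-1],[0.88,5.05,0.8,0,0,0,-1]]'
python3 -m pendant '[[0,0,0.2,0,0,0,-1],[0,0,0.5,0,0,0,-1],[0,0,0.8,0,0,0,-1],[0,0,1.1,0,0,0,-1],[0,0,1.3,0,0,0,-1],[0,0,1.4,0,0,0,-1],[0,0,1.5,0,0,0,-1],[0,0,1.5,0,0,0,-1],[0,0,1.5,0,0,0,-1],[0,0,1.5,0,0,0,-1]]'
python3 - <<'E'
from h import *
show((*pk(-68),.056))
E
```

```text
clock: 25.6
position: [0.5641, 0.0649, 0.1296]
ee_rot: [0.391, 0.92, -0.001, -0.001]
ft_force: [-0.0, 0.4, 0.2]
grip_width: 0.2
grasp_force: 39.2
clock: 26.85
position: [0.5655, 0.0658, 0.0566]
ee_rot: [0.391, 0.921, 0.0, 0.0]
ft_force: [1.1, 0.4, -0.8]
grip_width: 0.195
grasp_force: 39.2
at [0.5655 0.0658 0.0566] t 26.85
(0.5650112, 0.0656728, 0.056) [ 0.   -0.01  0.01]
```

```bash
python3 -m pendant '[[0,0,0,0,0,0,-0.3],[0,0,0,0,0,0,-0.3],[0,0,0,0,0,0,0],[0,0,0,0,0,0,0.2],[0,0,-0.8,0,0,0,0.2],[0,0,-1.8,0,0,0,0.2],[0.3,0,-2.9,0,0,0,0.2],[0.7,0,-3.8,0,0,0,0.2],[0.7,0,-3.8,0,0,0,0.2],[0.7,0,-3.8,0,0,0,0.2]]'
python3 - <<'E'
from h import *
im,W=cloud('wrist'); save(im,'wrist6.png'); chk(W,(68,34,-34,-68))
m=(W[...,2]>.0725)&(W[...,2]<.078)&(np.hypot(W[...,0]-.518,W[...,1]-.115)<.022)
P=W[m]; print(len(P),P.mean(0)); print(cv2.minAreaRect((P[:,:2]*1000).astype(np.float32)))
show((.4965,-.3655,.2))
for c in('scene','side'):
    W=np.load(c+'0.npy');q=W.reshape(-1,3);q=q[(q[:,2]>.036)&(q[:,2]<.046)&(q[:,0]>.38)&(q[:,0]<.6)&(q[:,1]>-.43)&(q[:,1]<-.3)]
    print(np.rad2deg(np.arctan(np.polyfit(q[:,0],q[:,1],1)[0])))
E
```

```text
clock: 28.1
position: [0.5409, 0.0907, 0.2457]
ee_rot: [0.391, 0.92, -0.0, -0.0]
ft_force: [0.5, -0.5, -0.1]
grip_width: 0.603
grasp_force: 0.0
68 380 (array([0.4711, 0.1645, 0.0683]), np.float64(0.0714)) [0.4714 0.1643]
34 318 (array([0.4943, 0.1402, 0.0693]), np.float64(0.0714)) [0.4948 0.1397]
-34 368 (array([0.5404, 0.0927, 0.0643]), np.float64(0.071)) [0.5416 0.0903]
-68 394 (array([0.5635, 0.068 , 0.0626]), np.float64(0.071)) [0.565  0.0657]
345 [0.5172947  0.11489087 0.0732045 ]
((517.847412109375, 114.7851333618164), (32.983970642089844, 28.778247833251953), 42.9432373046875)
at [0.5407 0.0904 0.2451] t 28.15
(0.4965, -0.3655, 0.2) [-5.95 -6.97  0.91]
-8.312878704533865
-7.94637870660934
```

View pics/wrist6.png

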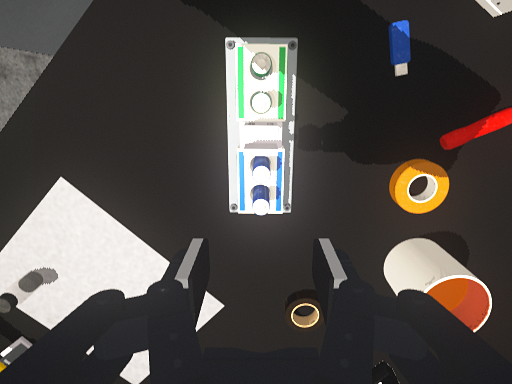

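```bash
python3 -m pendant '[[-0.6,-0.7,0,0,0,-0.5,0.2],[-1.3,-1.5,0,0,0,-1,0.2],[-2,-2.3,0,0,0,-1.6,0.2],[-2.7,-3.1,0,0,0,-2.2,0.2],[-3.4,-3.9,0,0,0,-2.8,0.2],[-4.1,-4.8,0,0,0,-3.4,0.2],[-4.8,-5.6,0,0,0,-4,0.2],[-5.5,-6.4,0.3,0,0,-4.74,0.2],[-5.95,-6.97,0.6,0,0,-4.74,0.2],[-5.95,-6.97,0.9,0,0,-4.74,0.2]]'
python3 -m pendant '[[0,0,0,0,0,0,0.2],[0,0,0,0,0,0,0.2],[0,0,0,0,0,0,0.2],[0,0,0,0,0,0,0.2],[0,0,0,0,0,0,0.2],[0,0,0,0,0,0,0.2],[0,0,0,0,0,0,0.2],[0,0,0,0,0,0,0.2],[0,0,0,0,0,0,0.2],[0,0,0,0,0,0,0.2]]'
python3 - <<'E'
from h import *
o=manip.get_obs(); X=R.from_quat(o['ee_rot']).as_matrix()[:,0]; print(np.rad2deg(np.arctan2(X[1],X[0])))
im,W=cloud('wrist'); save(im,'wrist7.png'); np.save('wrist7.npy',W)
for lo,hi in((.036,.046),(.062,.07)):
    q=W[(W[...,2]>lo)&(W[...,2]<hi)&(abs(W[...,0]-.4965)<.1)&(abs(W[...,1]+.3655)<.045)]
    print(len(q),q[:,2].mean() if len(q) else '',cv2.minAreaRect((q[:,:2]*1000).astype(np.float32)) if len(q)>9 else '')
show((.4965,-.3655,.058))
E
```

```text
clock: 29.4
position: [0.4945, -0.3687, 0.1986]
ee_rot: [0.073, 0.997, -0.0, -0.002]
ft_force: [-0.2, -0.0, -0.7]
grip_width: 0.6
grasp_force: 0.0
clock: 30.65
position: [0.497, -0.3651, 0.2013]
ee_rot: [0.07, 0.998, 0.0, 0.0]
ft_force: [-0.4, 0.1, 0.7]
grip_width: 0.601
grasp_force: 0.0
171.91859817091483
3282 0.04092364057379707 ((497.0360412597656, -365.7640075683594), (37.6777229309082, 160.96734619140625), 78.29872131347656)
908 0.06475801025956798 ((496.8930969238281, -365.5581970214844), (11.731643676757812, 59.87790298461914), 82.08812713623047)
at [ 0.497  -0.3651  0.2013] t 30.7
(0.4965, -0.3655, 0.058) [ 0.01 -0.01  2.87]
```

View pics/wrist7.png

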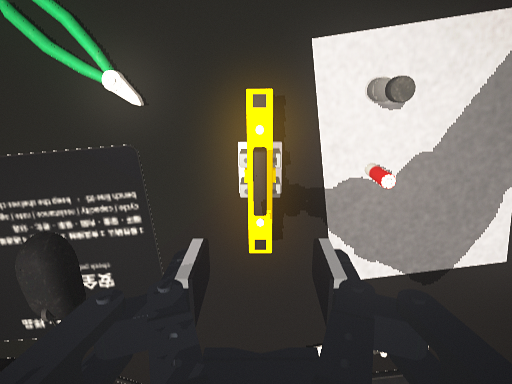

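```bash
python3 -m pendant '[[0,-0.01,0.7,0,0,0,0.2],[0,-0.01,1.4,0,0,0,0.2],[0,-0.01,2.1,0,0,0,0.2],[0,-0.01,2.6,0,0,0,0],[0,-0.01,2.84,0,0,0,-0.2],[0,-0.01,2.84,0,0,0,-0.2],[0,-0.01,2.84,0,0,0,-0.2],[0,-0.01,2.84,0,0,0,-0.4],[0,-0.01,2.84,0,0,0,-0.4],[0,-0.01,2.84,0,0,0,-0.4]]'
python3 -m pendant '[[0,0,0,0,0,0,-1],[0,0,0,0,0,0,-1],[0,0,0,0,0,0,-1],[0,0,0,0,0,0,-1],[0,0,0,0,0,0,-1],[0,0,0,0,0,0,-1],[0,0,0,0,0,0,-1],[0,0,0,0,0,0,-1],[0,0,0,0,0,0,-1],[0,0,0,0,0,0,-1]]' 60
python3 - <<'E'
from h import *
show()
E
```

```text
clock: 31.95
position: [0.4971, -0.3656, 0.0596]
ee_rot: [0.07, 0.998, -0.0, 0.0]
ft_force: [0.3, 0.3, -0.2]
grip_width: 0.304
grasp_force: 0.0
clock: 33.2
position: [0.4971, -0.3657, 0.0595]
ee_rot: [0.07, 0.998, -0.0, 0.0]
ft_force: [0.3, 0.4, 4.6]
grip_width: 0.123
grasp_force: 59.3
at [ 0.4971 -0.3657  0.0595] t 33.2
```

```bash
python3 -m pendant '[[0,0,-0.3,0,0,0,-1],[0,0,-0.7,0,0,0,-1],[0,0,-1.2,0,0,0,-1],[0,0,-1.8,0,0,0,-1],[0,0,-2.4,0,0,0,-1],[0,0,-2.6,0,0,0,-1],[0.1,0.7,-2.6,0,0,0.3,-1],[0.2,1.5,-2.6,0,0,0.7,-1],[0.2,2.3,-2.6,0,0,1.2,-1],[0.3,3.1,-2.6,0,0,1.6,-1]]'
python3 - <<'E'
from h import *
o=manip.get_obs(); X=R.from_quat(o['ee_rot']).as_matrix()[:,0]; print(np.rad2deg(np.arctan2(X[1],X[0])),o['grip_width']); show((.5182,.115,.19))
E
```

```text
clock: 34.45
position: [0.5037, -0.2085, 0.189]
ee_rot: [0.182, 0.983, 0.0, -0.0]
ft_force: [-0.2, 0.4, -0.8]
grip_width: 0.124
grasp_force: 58.6
159.01373539674998 0.12449292696892016
at [ 0.5037 -0.2085  0.189 ] t 34.45
(0.5182, 0.115, 0.19) [ 2.05  6.14 -0.02]
```

```bash
python3 -m pendant '[[0.2,0.7,0,0,0,0.5,-1],[0.5,1.5,0,0,0,1,-1],[0.7,2.2,0,0,0,1.4,-1],[1,3,0,0,0,1.8,-1],[1.3,3.8,0,0,0,2.2,-1],[1.6,4.7,0,0,0,2.6,-1],[1.8,5.4,0,0,0,3,-1],[2,5.9,0,0,0,3.2,-1],[2.05,6.14,0,0,0,3.2,-1],[2.05,6.14,0,0,0,3.2,-1]]'
python3 -m pendant '[[0,0,0.4,0,0,0,-1],[0,0,0.6,0,0,0,-1],[0,0,0.6,0,0,0,-1],[0,0,0.6,0,0,0,-1],[0,0,0.6,0,0,0,-1],[0,0,0.6,0,0,0,-1],[0,0,0.6,0,0,0,-1],[0,0,0.6,0,0,0,-1],[0,0,0.6,0,0,0,-1],[0,0,0.6,0,0,0,-1]]'
python3 - <<'E'
from h import *
o=manip.get_obs(); X=R.from_quat(o['ee_rot']).as_matrix()[:,0]; print(np.rad2deg(np.arctan2(X[1],X[0])),o['grip_width']); show((.5182,.115,.16))
im,W=cloud('wrist'); save(im,'wrist8.png')
im2,W2=cloud('scene'); 
z0=o['position'][2]-.0535+.036
for z in(z0,z0+.024):
    q=W[(abs(W[...,2]-z)<.004)&(np.hypot(W[...,0]-.518,W[...,1]-.115)<.09)]
    print(len(q),q[:,2].mean(),cv2.minAreaRect((q[:,:2]*1000).astype(np.float32)))
save(np.hstack([cv2.resize(im,(400,300)),cv2.resize(im2[100:250,140:340],(400,300))]),'w8.png')
E
```

```text
clock: 35.7
position: [0.5175, 0.1134, 0.1891]
ee_rot: [0.394, 0.919, -0.0, -0.0]
ft_force: [0.5, -1.1, -1.4]
grip_width: 0.122
grasp_force: 58.6
clock: 36.95
position: [0.5175, 0.1134, 0.1593]
ee_rot: [0.395, 0.919, 0.0, -0.0]
ft_force: [0.6, -0.9, -0.8]
grip_width: 0.127
grasp_force: 58.6
133.52544769423943 0.12715336057757173
at [0.5175 0.1134 0.1593] t 36.95
(0.5182, 0.115, 0.16) [ 0.01  0.03 -0.01]
7420 0.14092891517914832 ((513.0777587890625, 118.2416000366211), (24.04562759399414, 146.4652099609375), 43.394222259521484)
3600 0.16488098250025693 ((515.0717163085938, 113.12980651855469), (35.483795166015625, 58.31095504760742), 22.550071716308594)
```

View pics/w8.png

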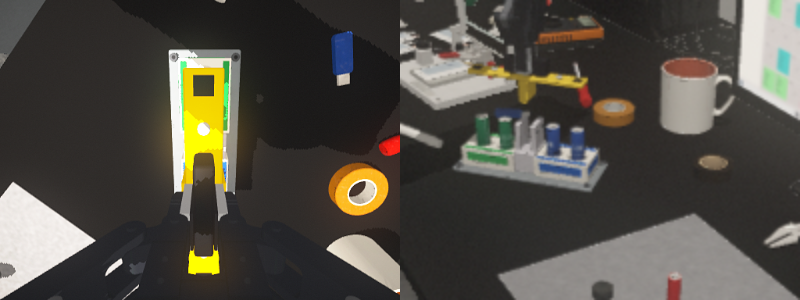

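```bash
python3 -m pendant '[[0.01,0.03,0,0,0,0,-1],[0.01,0.03,0.1,0,0,0,-1],[0.01,0.03,0.3,0,0,0,-1],[0.01,0.03,0.5,0,0,0,-1],[0.01,0.03,0.65,0,0,0,-1],[0.01,0.03,0.75,0,0,0,-1],[0.01,0.03,0.85,0,0,0,-1],[0.01,0.03,0.9,0,0,0,-1],[0.01,0.03,0.9,0,0,0,-1],[0.01,0.03,0.9,0,0,0,-1]]'
python3 - <<'E'
from h import *
show((.5182,.115,.0975)); print(manip.get_obs()['torque'])
E
```

```text
clock: 38.3
position: [0.5184, 0.1148, 0.1146]
ee_rot: [0.395, 0.919, 0.0, 0.0]
ft_force: [0.3, -0.2, -0.6]
grip_width: 0.124
grasp_force: 58.6
at [0.5184 0.1148 0.1146] t 38.3
(0.5182, 0.115, 0.0975) [ 0.01 -0.    0.34]
[-0.00551014  0.00262982 -0.04291149]
```

Nose is inside the gap without contact. Lower on.

```bash
python3 -m pendant '[[0,0,0.1,0,0,0,-1],[0,0,0.2,0,0,0,-1],[0,0,0.28,0,0,0,-1],[0,0,0.32,0,0,0,-1],[0,0,0.35,0,0,0,-1],[0,0,0.37,0,0,0,-1],[0,0,0.37,0,0,0,-1],[0,0,0.37,0,0,0,-1],[0,0,0.37,0,0,0,-1],[0,0,0.37,0,0,0,-1]]'
```

```text
clock: 39.55
position: [0.5182, 0.1148, 0.0974]
ee_rot: [0.395, 0.919, -0.0, 0.0]
ft_force: [-8.5, -3.2, 17.1]
grip_width: 0.122
grasp_force: 61.3
```

```bash
python3 -m pendant '[[0,0,-0.02,0,0,0,-1],[0,0,-0.02,0,0,0,-1],[0,0,-0.02,0,0,0,-0.6],[0,0,-0.02,0,0,0,-0.4],[0,0,-0.02,0,0,0,-0.2],[0,0,-0.02,0,0,0,-0.2],[0,0,-0.5,0,0,0,-0.1],[0,0,-1,0,0,0,0],[0,0,-2,0,0,0,0],[0,0,-3,0,0,0,0]]'
python3 -m pendant '[[-0.5,0,0,0,0,0,0],[-1,0,0,0,0,0,0],[-1,0,0,0,0,0,0],[-1,0,0,0,0,0,0],[-1,0,0,0,0,0,0],[-1,0,0,0,0,0,0],[-1,0,0,0,0,0,0],[-1,0,0,0,0,0,0],[-1,0,0,0,0,0,0],[-1,0,0,0,0,0,0]]'
python3 - <<'E'
from h import *
im,W=cloud('wrist'); im2,W2=cloud('scene'); show()
e=np.array([-.6884,.7254]);f=np.array([-e[1],e[0]])
d=W[...,:2]-[.5182,.115]
for z in(.080,.104):
    m=(abs(W[...,2]-z)<.004)&(np.hypot(d[...,0],d[...,1])<.11); q=W[m]
    print(z,len(q),q[:,2].mean(),cv2.minAreaRect((q[:,:2]*1000).astype(np.float32)), 'slope',np.polyfit(d[m]@e,q[:,2],1),np.polyfit(d[m]@f,q[:,2],1)[0],[np.percentile(d[m]@t,[.5,99.5]).round(4) for t in(e,f)])
save(np.hstack([cv2.resize(im,(400,300)),cv2.resize(im2[100:250,140:340],(400,300))]),'w9.png')
E
```

```text
clock: 40.8
position: [0.518, 0.1147, 0.2472]
ee_rot: [0.395, 0.919, -0.0, -0.0]
ft_force: [0.6, 0.8, 0.5]
grip_width: 0.498
grasp_force: 0.0
clock: 42.05
position: [0.5527, 0.0785, 0.2458]
ee_rot: [0.395, 0.919, 0.0, 0.0]
ft_force: [0.2, 0.0, -0.4]
grip_width: 0.502
grasp_force: 0.0
at [0.5527 0.0785 0.2459] t 42.15
0.08 3642 0.07905891762766222 ((518.0078735351562, 115.74615478515625), (24.011003494262695, 158.77963256835938), 43.47233581542969) slope [0.00077896 0.07905143] 0.00011591284040259085 [array([-0.078 ,  0.0797]), array([-0.0123,  0.0115])]
0.104 996 0.10282199396180511 ((518.210205078125, 115.47880554199219), (11.41886043548584, 59.115089416503906), 43.43100357055664) slope [0.00096742 0.10282097] 0.0007412529311541489 [array([-0.0291,  0.0299]), array([-0.006 ,  0.0054])]
```

View pics/w9.png

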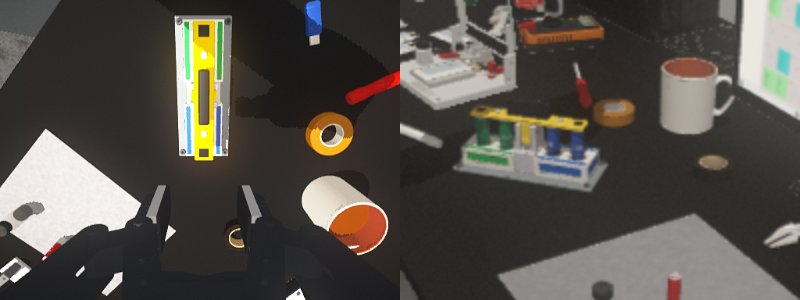

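The bar is flat (slope <0.001), at the home height, centred and aligned over all four cells; the red battery and vial still stand.

```bash
python3 -c "
from workcell import manip
print(manip.hand_in())"
```

```text
the job is handed in; nothing more can be done
None
```

All four cells are seated in their colour-matched pockets, the yellow bar is pushed home flat, aligned and centred over them, and the job was handed in at about 42 s of the 136 s limit with the red battery and vial left where they stood.

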